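Clip a robot finger into the check fixture and hold it against the sprung contacts

ROBOT

A 6-joint arm with a two-finger parallel gripper is mounted at the origin on the work surface. World frame = base frame: x ahead of the robot, y to its left, z up, the work surface at z = 0. Lengths are in m, angles in degrees, forces in N, time in s.
With the tool pointing down it reaches from about 0.4 to 0.825 m from the base axis. Payload 7 kg.
Tool frame: the origin (TCP) lies at the very end of the fingers, on their centre line; the grasp point (between the pads) lies 19 mm behind it; z points along the fingers, y is the line along which they close (so a half turn about z gives the same grasp; the last joint's range is limited). The gripper opens to 88 mm and grips with 3 to 60 N. Pads are 19 mm wide; open, the fingers measure 130 mm over their backs; the gripper's body (78 mm by 193 mm) begins 47 mm behind the grasp point.
Start: joints at [-58.665, 20.546, 0.682, 0, -70.136, -16.507], TCP at [0.173, -0.653, 0.227] pointing down, gripper open.
Joint ranges: [-176.03, 176.03], [-82.01, 121.73], [-58.28, 71.71], [-173.87, 95.51], [-174.79, -0.11], [-173.66, 173.66]. Speed limits (degrees/s): [136.94, 136.94, 172.46, 180, 180, 180].

INTERFACE

Orientations are given as [roll, pitch, yaw] about the fixed x, y, z axes, in that order (R = Rz(yaw) Ry(pitch) Rx(roll)).
In Python, from plant import ctrl, cams, workorder gives the robot as it stands.
- The arm moves only by the tool play_rows, never from a script. Its argument "motion" is a list of rows, each an object of numbers: "x", "y", "z": the shift along the tool's x, y, z normalised to -1 to 1, where 1 is 0.025 m; "rx", "ry", "rz": the turn, a rotation vector about the tool's x, y, z normalised to -1 to 1, where 1 is 4 degrees. A call has 1 to 20 rows; each row shifts and turns the commanded pose from where the row before left it, along the tool's axes as they then stand; what a row does not reach is not made up. A row lasts 1/8 s, in which the tool goes at most 62.5 mm and 10.7 degrees, less where a joint would pass 70% of its speed; a pose out of reach is approached as far as the arm can. A call with a number of a shift or a turn outside -1 to 1 is refused whole. A call with a gripper value outside its range is refused whole. "fingers" is the opening, from -1 (shut) to 1 (fully open), set as the call begins (left out, the last holds). The fingers move at their own pace and stop on an object; the grip force is fixed at half the most. Time passes only in rows, so rows that do not move let the fingers close. It gives the time, the measured TCP pose, the force, the opening and the grip force at its end, in the units of the state.
- ctrl.get_obs(): the state, without advancing time (a new reading comes with each control period).
- cams.snapshot(name): name is "side" or "top" or "wrist"; returns the picture (384x512x3 uint8, blue, green, red); there is no depth.
- cams.get_calibration(name): a dict with "vertical_fov" (degrees; the focal length in pixels is half the picture's height over the tangent of half this angle, whatever the lens; pixels are square), "cx", "cy" (the principal point, pixels), "position" and "rotation" of the camera in the world. Camera axes: x right, y up, looking along -z (the intrinsics and any distortion apply to the point x, -y, -z); pixel columns grow to the right and rows downward; lengths in m; the calibration is good to about 2 mm. A picture is of the moment at which its call begins: read the wrist's pose just before it. get_calibration takes no time and is no camera call; for the wrist camera it gives the pose at the moment of the call.
- workorder.close_job(): hands the job in; it is judged then, once.
The state is a dict: "clock": time; "joint_pos": joint angles; "qvel": joint speeds; "tau": joint torques, N m; "tool_pos": TCP position; "orientation": TCP orientation; "force": force on the tool from outside, world axes, zero at the start; "moment": the same for the moment, N m; "opening": finger opening in m; "gripper_force": force on a finger pad.
Only numpy, scipy, OpenCV 4.12 (cv2) and the standard library are available. Lean on these libraries where they do the work, as an engineer would, in place of code of your own. Each camera call takes 0.05 s, during which the arm holds its last target. There are 200 camera calls.

TASK

Take the red-banded finger module out of the rack and press it down into both spring clips of the contact-check fixture so that the rollers close over its two round necks, square collar towards the sprung contact block. Then slide it along the clips until the contact block is pushed in and the collar sits hard against both cheeks of the steel stop, firmly but without ramming it. The spring would push it out again, so finish while still holding it there in the gripper, and leave the other modules and everything else on the bench where they are.

Things in the scene. Friction and masses are not known exactly. Their poses are not given: they have to be found in the camera images.
- finger_red: Finger module with RED bands, about 0.16 kg, lying level. Origin on its axis, mid grip housing; x along it to the ROOT, z up. Along x (mm): -97.5 tip; -64..-50 black knuckle, 24 wide; -50..-20 round neck, dia 18; -20..20 grey square housing 22 x 22 (grip here, across y); 20..50 round neck, dia 18; 50..56 square root collar 28 x 28. The housing, necks and collar are centred on the axis.
- finger_face (a point): centre of the end face of the red module's root collar (56 mm along its x from its origin)
- finger_white: same module with white bands, a bystander in the rack
- finger_yellow: same module with yellow bands, a bystander in the rack
- rack: Fixed blue rack, 116 x 206 mm (x, y), base plate 6 mm thick; origin at the centre of its underside. Two rails along y at x = -35 and 35 mm (8 mm thick, 30 high) have V notches at y = -62, 0, 62 mm; the modules' necks lie in them, module x along rack x, axis 32 mm above the table. Which module lies where varies. Nothing holds them down: lift straight up.
- fixture: Fixed check fixture; origin on its underside below cradle_mid; x points from the clips to the contact head. Base plate 10 mm thick, x -96..140, y -48..48 mm. Spring clips at x = -35 and 35 mm (8 mm along x, 62 mm high): V saddle and two sprung rollers; necks pressed straight down part the rollers, about 10 N for both clips. Open between the clips. Head: x 74..126, 50 wide, 64 mm high.
- cradle_mid (a point): Point on the cradle axis midway between the clips, 40 mm above the table. A clipped-in module has its axis on this point, along the fixture's x. It goes down into the clips freely while its origin is 4 to 11 mm from here towards the fixture's -x (collar then clear of the contact block); pushed home its origin is 6 mm from here towards +x.
- stop_face (a point): Centre of the stop's face on the cradle axis, 62 mm from cradle_mid along the fixture's x. Two steel cheeks, each 14 mm wide and 58 mm high, 18 mm apart, on which the collar lands; the sprung black contact block (14 x 14 mm) stands 8 mm proud between them, towards the collar.
- plunger (a joint): travel of the sprung contact block into the head, m: 0 = fully out, 0.008 = level with the stop (collar home). Spring about 4 N when out and 8 N when level with the stop; sliding in the clips adds 1 to 3 N.
- clip_root_l (a joint): opening angle of the roller arm on the fixture's +y side of the clip nearer the contact head (takes the neck at the root), rad: 0 empty and shut, 0.01 to 0.03 closed on a neck, about 0.15 while a neck passes
- clip_root_r (a joint): opening angle of the roller arm on the fixture's -y side of the clip nearer the contact head (takes the neck at the root), rad: 0 empty and shut, 0.01 to 0.03 closed on a neck, about 0.15 while a neck passes
- clip_tip_l (a joint): opening angle of the roller arm on the fixture's +y side of the clip nearer the free end (takes the neck at the knuckle), rad: 0 empty and shut, 0.01 to 0.03 closed on a neck, about 0.15 while a neck passes
- clip_tip_r (a joint): opening angle of the roller arm on the fixture's -y side of the clip nearer the free end (takes the neck at the knuckle), rad: 0 empty and shut, 0.01 to 0.03 closed on a neck, about 0.15 while a neck passes
- screwdriver: screwdriver with orange handle, 190 mm, lying on the table; bystander, origin at its underside
- wrench: small steel spanner, 130 mm, lying on the table; bystander, origin at its underside
- grease_jar: jar of 48 mm diameter, 50 mm high; bystander, origin at its underside
- palm: white palm shell with black hub, about 95 x 70 x 40 mm; bystander, origin at its underside
- bit_block: wooden block 50 x 90 mm with driver bits, 34 mm high; bystander, origin at its underside
- stop: the steel fork-shaped stop itself (part of the fixture; origin as the fixture's)
There are look-alikes about, which are no part of the job. What is shaped like the finger_red but green or pink is not meant.

How it is judged:
By the outcome, as a careful person would: the job done as asked, in the order asked, and still so for the second after the job is handed in, while the arm keeps its last pose, push and grip.
It also fails if it takes over 40 s, if anything falls off the work surface, if the arm or the gripper's body presses on something with over 40 N, if the wrist force passes 120 N, or if a joint passes its speed limit or range.

## Working session

There is one attempt and no reset: what is moved stays moved. The work goes in short steps, Python scripts to look and compute and a tool call to move; the robot and the scene stay as the last step left them, time stands still between calls to the robot, and variables do not carry over. Pictures are saved under pics/ and viewed, at most 13 in all, crops included, and the job is handed in when it is done.

Besides the shell and the picture viewer there is one more tool, called after "Call:" by a JSON object that holds its "name" and its "arguments". play_rows: Moves the arm, as the interface text tells. Its arguments: {"type":"object","properties":{"motion":{"type":"array"},"fingers":{"type":"number"}},"required":["motion"]}

```bash
mkdir -p pics; ls; python3 - <<'E'
from plant import ctrl,cams
import cv2
print(ctrl.get_obs())
for n in ("top","side"):
    print(n,cams.get_calibration(n)); cv2.imwrite(f"pics/{n}0.png",cams.snapshot(n))
print(cams.get_calibration("wrist"))
a=cv2.imread("pics/top0.png");cv2.imwrite("pics/top0b.png",cv2.resize(a,(800,600),interpolation=cv2.INTER_CUBIC))
E
```

```text
pics
{'clock': 0.0, 'joint_pos': array([-5.86636708e+01,  2.05926958e+01,  6.32081217e-01, -2.04612644e-02,
       -7.01356090e+01, -1.65063858e+01]), 'qvel': array([ 0.03196041,  0.09510727,  0.00088917,  0.00862225, -0.09028702,
        0.07464674]), 'tau': array([-6.95468661e-04, -5.82728970e+01,  2.93055063e+01,  6.99737549e+00,
        6.85686129e-03, -1.92866296e-04]), 'tool_pos': array([ 0.17260368, -0.65203699,  0.22559453]), 'orientation': array([ 1.79902277e+02, -8.90006347e-03, -1.65177018e+02]), 'force': array([ 0.02411807, -0.58930028, -0.16031574]), 'moment': array([ 0.05992633, -0.0016002 , -0.00475765]), 'gripper_force': 0.0, 'opening': 0.08776788535339938}
top {'vertical_fov': 46.34074036719306, 'cx': 259.9702857237597, 'cy': 188.20987867313863, 'position': array([ 0.44997709, -0.02177895,  1.55141864]), 'rotation': array([  4.76790328,  -0.7090693 , -90.18325535])}
side {'vertical_fov': 54.333235840737046, 'cx': 259.5419696287568, 'cy': 191.453593716818, 'position': array([0.07045088, 0.68537301, 0.55240923]), 'rotation': array([  59.27253428,    1.15892199, -146.48311029])}
{'vertical_fov': 63.30137878047213, 'cx': 256.5670435703379, 'cy': 187.9488613049394, 'position': array([ 0.09061829, -0.67536621,  0.38305201]), 'rotation': array([-1.81029532e+01, -9.44059402e-02,  1.04879745e+02])}
```

View pics/top0b.png

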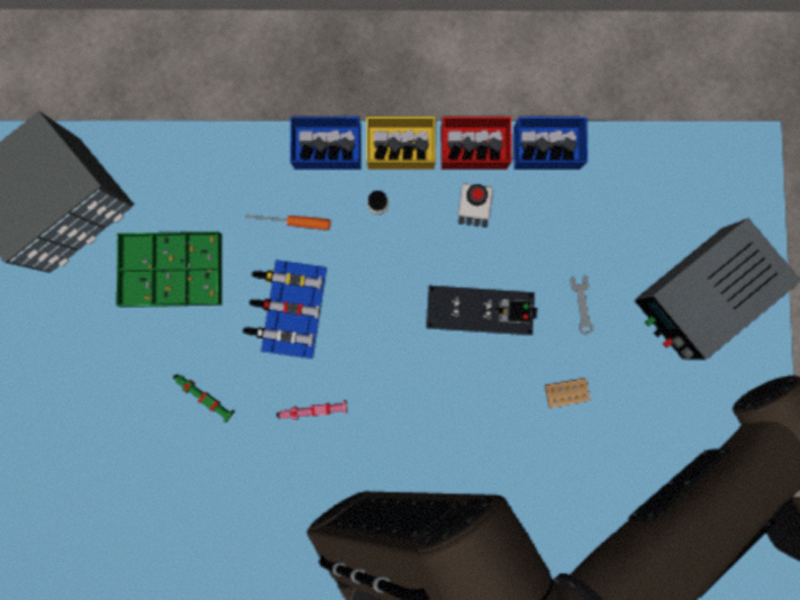

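View pics/side0.png

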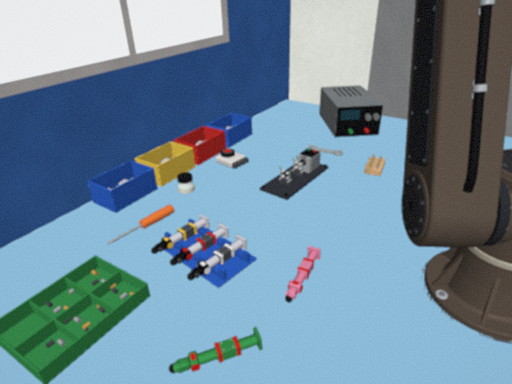

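The top view shows the red module in the middle slot of the rack at about (285,307), with its tip to the left. The fixture is at about (480,310) with its head to the right (both in 800x600 pixels). I'll make enlarged crops for measurement.

```bash
cat > h.py <<'E'
import numpy as np, cv2
from scipy.spatial.transform import Rotation as R
from plant import ctrl,cams
def Rm(c): return R.from_euler('xyz',c['rotation'],degrees=True).as_matrix()
def ray(c,u,v,z):
    f=192/np.tan(np.radians(c['vertical_fov']/2))
    d=Rm(c)@np.array([(u-c['cx'])/f,-(v-c['cy'])/f,-1])
    p=np.array(c['position']); return p+d*(z-p[2])/d[2]
def proj(c,P):
    f=192/np.tan(np.radians(c['vertical_fov']/2))
    q=Rm(c).T@(np.array(P)-c['position']); return np.array([c['cx']-f*q[0]/q[2],c['cy']+f*q[1]/q[2]])
E
python3 - <<'E'
from h import *
a=cv2.imread("pics/top0.png")
# left crop x150-220,y160-235 ; right crop x265-350,y175-220
l=cv2.resize(a[160:235,150:220],None,fx=7,fy=7,interpolation=cv2.INTER_CUBIC)  #490x525
r=cv2.resize(a[175:220,267:352],None,fx=9,fy=9,interpolation=cv2.INTER_CUBIC) #765x405
cv2.imwrite("pics/l.png",l);cv2.imwrite("pics/r.png",r)
c=cams.get_calibration("top")
for u,v,z in ((285/1.5625,309/1.5625,.032),(472/1.5625,309/1.5625,.04)):print(ray(c,u,v,z))
E
```

```text
[0.54478115 0.22176313 0.032     ]
[ 0.54330092 -0.18308401  0.04      ]
```

View pics/l.png

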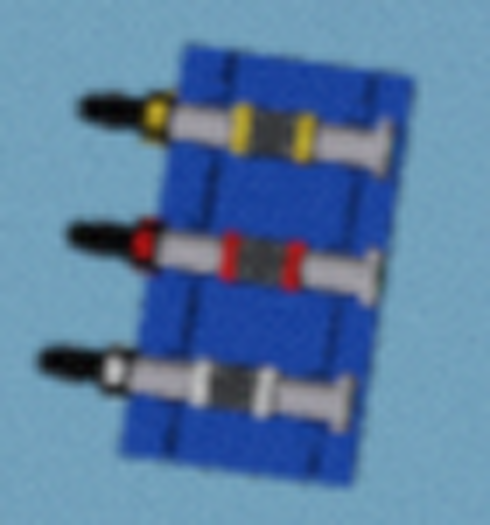

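View pics/r.png

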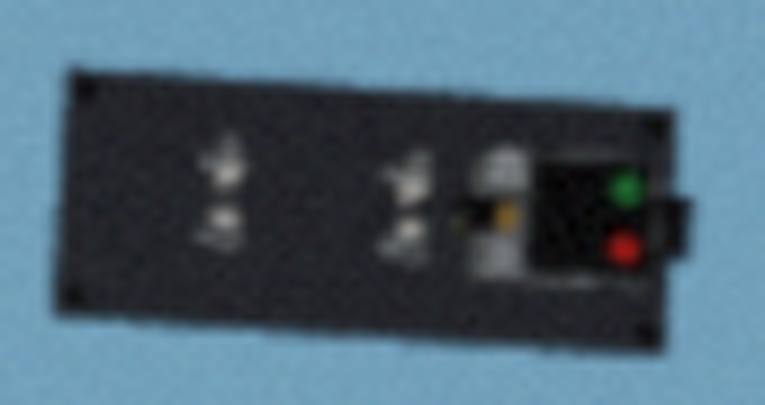

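```bash
python3 - <<'E'
from h import *
c=cams.get_calibration("top")
L=lambda x,y,z:ray(c,150+(x+.5)/7-.5,160+(y+.5)/7-.5,z)
Q=lambda x,y,z:ray(c,267+(x+.5)/9-.5,175+(y+.5)/9-.5,z)
def an(a,b): d=b-a;return np.degrees(np.arctan2(d[1],d[0]))
print("red",L(263,262,.043),"yaw",an(L(145,243,.032),L(375,275,.032)))
print("rack yaw",an(L(190,45,.006),L(413,80,.006)),an(L(122,455,.006),L(352,485,.006)),an(L(355,485,.006),L(413,80,.006))-90)
k=[Q(70,70,.01),Q(673,108,.01),Q(662,352,.01),Q(57,316,.01)]
print(k,an(k[0],k[1]),an(k[3],k[2]),an(k[3],k[0])-90,an(k[2],k[1])-90)
m=sum(k)/4;y=np.radians((an(k[0],k[1])+an(k[3],k[2]))/2);print("mid",m-22e-3*np.array([np.cos(y),np.sin(y),0]))
print("rollers mid",Q(224,195,.05),Q(408,207,.05),an(Q(224,195,.05),Q(408,207,.05)))
o=ctrl.get_obs();w=cams.get_calibration("wrist")
T=R.from_euler('xyz',o['orientation'],degrees=True).as_matrix()
print(T,T.T@(w['position']-o['tool_pos']),T.T@Rm(w))
E
```

```text
red [0.54661572 0.20411554 0.043     ] yaw -98.07442325350056
rack yaw -99.07594886805734 -97.5907870363376 -97.73259922690292
[array([ 0.59874882, -0.09093621,  0.01      ]), array([ 0.5836218 , -0.32258112,  0.01      ]), array([ 0.49003203, -0.3166537 ,  0.01      ]), array([ 0.50442131, -0.08541826,  0.01      ])] -93.73625995216952 -93.56080114879904 -93.34785570060761 -93.62393429789547
mid [ 0.54560598 -0.18194191  0.01      ]
rollers mid [ 0.54794072 -0.14632988  0.05      ] [ 0.5432909  -0.21500039  0.05      ] -93.87369687160977
[[-9.66740519e-01 -2.55758704e-01 -5.04131725e-04]
 [-2.55759169e-01  9.66739506e-01  1.40521327e-03]
 [ 1.27968530e-04  1.48741292e-03 -9.99998886e-01]] [ 0.085216   -0.00130075 -0.15731356] [[ 1.06784526e-03  9.50459951e-01  3.10845204e-01]
 [ 9.99999417e-01 -9.65164286e-04 -4.84146554e-04]
 [-1.60145220e-04  3.10845540e-01 -9.50460428e-01]]
```

Call:
{"name": "play_rows", "arguments": {"motion": [{"rz":-1},{"rz":-1},{"rz":-1},{"rz":-1},{"rz":-1},{"rz":-1},{"rz":-1},{"rz":-1},{"rz":-1},{"rz":-1},{"rz":-1},{"rz":-1},{"rz":-1},{"rz":-1},{"rz":-1},{"rz":-1},{"rz":-1},{"rz":-0.9}], "fingers": 0}}

```text
$.motion[0]: bad value
```

Call:
{"name": "play_rows", "arguments": {"motion": [{"x":-1,"y":-0.7},{"x":-1,"y":-0.7},{"x":-1,"y":-0.7},{"x":-1,"y":-0.7},{"x":-1,"y":-0.7},{"x":-1,"y":-0.7},{"x":-1,"y":-0.7},{"x":-1,"y":-0.7},{"x":-1,"y":-0.7},{"x":-1,"y":-0.7},{"x":-1,"y":-0.7},{"x":-1,"y":-0.7},{"x":-1,"y":-0.7},{"x":-1,"y":-0.7},{"x":-1,"y":-0.7},{"x":-1,"y":-0.7},{"x":-1,"y":-0.7},{"x":-1,"y":-0.7},{"x":-1,"y":-0.7},{"x":-0.7,"y":-0.4}]}}

```text
$.motion[0]: bad value
```

Call:
{"name": "play_rows", "arguments": {"motion": [{},{}]}}

```text
$.motion[0]: bad value
```

```bash
python3 - <<'E'
from h import *
import json
c=cams.get_calibration("wrist");o=ctrl.get_obs();a=cams.snapshot("wrist")
json.dump({k:(v.tolist() if hasattr(v,'tolist') else v) for k,v in c.items()},open("w1.json","w"))
cv2.imwrite("pics/w1.png",cv2.resize(a,(800,600),interpolation=cv2.INTER_CUBIC))
print(o['clock'],o['tool_pos'],o['orientation'],o['opening'])
E
```

```text
0.1 [ 0.17258806 -0.65209289  0.22572966] [ 1.79914777e+02 -7.33205671e-03 -1.65181426e+02] 0.08809324936634037
```

View pics/w1.png

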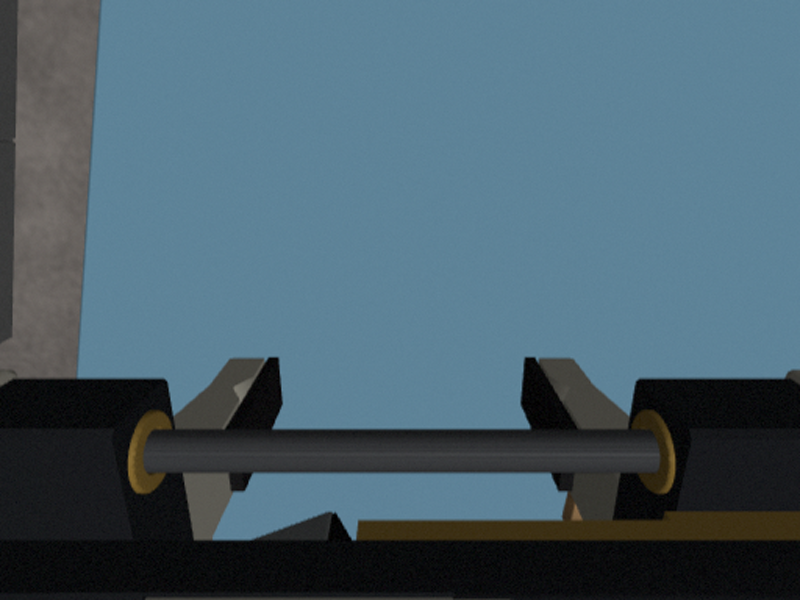

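The first moves were refused, so nothing has moved. The picture shows the table from the start pose, with the fingertips at about (265,360) and (540,360) and the view extending to tool +x above them. I'll retry with all six keys in each row.

Call:
{"name": "play_rows", "arguments": {"motion": [{"x":0,"y":0,"z":0,"rx":0,"ry":0,"rz":-1},{"x":0,"y":0,"z":0,"rx":0,"ry":0,"rz":-1},{"x":0,"y":0,"z":0,"rx":0,"ry":0,"rz":-1},{"x":0,"y":0,"z":0,"rx":0,"ry":0,"rz":-1},{"x":0,"y":0,"z":0,"rx":0,"ry":0,"rz":-1},{"x":0,"y":0,"z":0,"rx":0,"ry":0,"rz":-1},{"x":0,"y":0,"z":0,"rx":0,"ry":0,"rz":-1},{"x":0,"y":0,"z":0,"rx":0,"ry":0,"rz":-1},{"x":0,"y":0,"z":0,"rx":0,"ry":0,"rz":-1},{"x":0,"y":0,"z":0,"rx":0,"ry":0,"rz":-1},{"x":0,"y":0,"z":0,"rx":0,"ry":0,"rz":-1},{"x":0,"y":0,"z":0,"rx":0,"ry":0,"rz":-1},{"x":0,"y":0,"z":0,"rx":0,"ry":0,"rz":-1},{"x":0,"y":0,"z":0,"rx":0,"ry":0,"rz":-1},{"x":0,"y":0,"z":0,"rx":0,"ry":0,"rz":-1},{"x":0,"y":0,"z":0,"rx":0,"ry":0,"rz":-1},{"x":0,"y":0,"z":0,"rx":0,"ry":0,"rz":-1},{"x":0,"y":0,"z":0,"rx":0,"ry":0,"rz":-0.9}], "fingers": 0}}

```text
clock: 2.4
tool_pos: [0.1726, -0.6523, 0.2261]
orientation: [180.0, 0.0, -93.5]
force: [-0.5, -0.9, 0.9]
opening: 0.0437
gripper_force: 0.0
```

Call:
{"name": "play_rows", "arguments": {"motion": [{"x":-0.98,"y":-0.69,"z":0,"rx":0,"ry":0,"rz":0},{"x":-0.98,"y":-0.69,"z":0,"rx":0,"ry":0,"rz":0},{"x":-0.98,"y":-0.69,"z":0,"rx":0,"ry":0,"rz":0},{"x":-0.98,"y":-0.69,"z":0,"rx":0,"ry":0,"rz":0},{"x":-0.98,"y":-0.69,"z":0,"rx":0,"ry":0,"rz":0},{"x":-0.98,"y":-0.69,"z":0,"rx":0,"ry":0,"rz":0},{"x":-0.98,"y":-0.69,"z":0,"rx":0,"ry":0,"rz":0},{"x":-0.98,"y":-0.69,"z":0,"rx":0,"ry":0,"rz":0},{"x":-0.98,"y":-0.69,"z":0,"rx":0,"ry":0,"rz":0},{"x":-0.98,"y":-0.69,"z":0,"rx":0,"ry":0,"rz":0},{"x":-0.98,"y":-0.69,"z":0,"rx":0,"ry":0,"rz":0},{"x":-0.98,"y":-0.69,"z":0,"rx":0,"ry":0,"rz":0},{"x":-0.98,"y":-0.69,"z":0,"rx":0,"ry":0,"rz":0},{"x":-0.98,"y":-0.69,"z":0,"rx":0,"ry":0,"rz":0},{"x":-0.98,"y":-0.69,"z":0,"rx":0,"ry":0,"rz":0},{"x":-0.98,"y":-0.69,"z":0,"rx":0,"ry":0,"rz":0},{"x":-0.98,"y":-0.69,"z":0,"rx":0,"ry":0,"rz":0},{"x":-0.98,"y":-0.69,"z":0,"rx":0,"ry":0,"rz":0},{"x":-0.98,"y":-0.69,"z":0,"rx":0,"ry":0,"rz":0},{"x":0,"y":0,"z":0,"rx":0,"ry":0,"rz":0}]}}

```text
clock: 4.9
tool_pos: [0.5297, -0.207, 0.2261]
orientation: [180.0, 0.0, -93.5]
force: [-0.6, -0.0, -0.3]
opening: 0.0441
gripper_force: 0.0
```

```bash
cat >> h.py <<'E'
import json
def shot(n):
    c=cams.get_calibration("wrist");o=ctrl.get_obs();a=cams.snapshot("wrist")
    json.dump({k:(v.tolist() if hasattr(v,'tolist') else v) for k,v in c.items()},open(n+".json","w"))
    cv2.imwrite(f"pics/{n}.png",cv2.resize(a,(800,600),interpolation=cv2.INTER_CUBIC))
    print(o['clock'],o['tool_pos'],o['orientation'],o['opening'],o['force'])
def W(n):
    c=json.load(open(n+".json"))
    return lambda x,y,z: ray(c,(x+.5)*.64-.5,(y+.5)*.64-.5,z)
E
python3 -c "
from h import *
shot('w2')"
```

```text
4.9 [ 0.52967723 -0.20699252  0.22613583] [ 1.79970377e+02  7.95589485e-03 -9.34573827e+01] 0.04408736417559672 [-0.58347541 -0.03191454 -0.33616188]
```

View pics/w2.png

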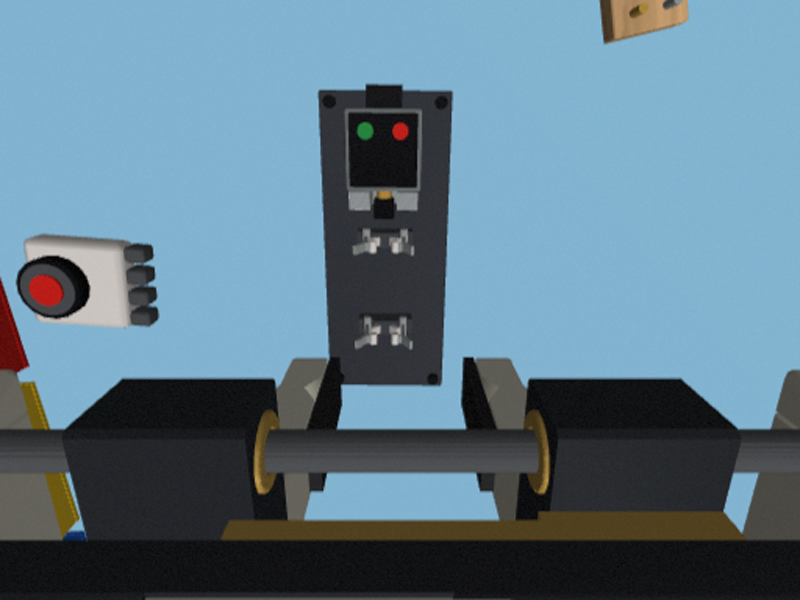

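The wrist view shows the fixture: head at about (383,150), root clip at (384,243), tip clip at (384,332), plate corners at (319,92) and (452,92), and lower corners near (329,385) and (442,385).

```bash
python3 - <<'E'
from h import *
def an(a,b): d=b-a;return np.degrees(np.arctan2(d[1],d[0]))
Q=W("w2")
k=[Q(319.5,91.5,.01),Q(452.5,91.5,.01),Q(442,385,.01),Q(330,384,.01)]
for p in k: print(p)
y1=an(k[2],k[1]);y2=an(k[3],k[0]);print(y1,y2,an(k[0],k[1])-0)
# lines: axis point from edges
y=np.radians((y1+y2)/2);d=np.array([np.cos(y),np.sin(y),0])
print("mid front", (k[0]+k[1])/2-.140*d, "back",(k[2]+k[3])/2+.096*d)
# stop face cheeks top z=.058: bottom edges near (359,209),(409,209)
s=(Q(359,209,.058)+Q(409,209,.058))/2; print("stop-62",s-.062*d)
# head top z .064 corners
h=[Q(346,110,.064),Q(420,110,.064),Q(421,190,.064),Q(347,190,.064)]
print("head",sum(h)/4-.1*d,an(h[2],h[1]),an(h[3],h[0]))
print("clips",Q(384,243,.055),Q(384,332,.055))
# image-code check: dark plate edges
E
```

```text
[ 0.58054039 -0.32549015  0.01      ]
[ 0.48620136 -0.31989504  0.01      ]
[ 0.5014116  -0.08657593  0.01      ]
[ 0.59746904 -0.09328727  0.01      ]
-93.72987610061566 -94.16974854380916 176.60584147888449
mid front [ 0.54301444 -0.18302513  0.01      ] back [ 0.54282759 -0.18570358  0.01      ]
stop-62 [ 0.54284585 -0.18485613  0.058     ]
head [ 0.54295736 -0.18411518  0.064     ] -91.94297960151768 -94.65442365538539
clips [ 0.54033604 -0.22310246  0.055     ] [ 0.54497038 -0.15727268  0.055     ]
```

Call:
{"name": "play_rows", "arguments": {"motion": [{"x":0,"y":0,"z":0,"rx":0,"ry":0,"rz":0.56},{"x":0,"y":0,"z":0,"rx":0,"ry":0,"rz":0.56},{"x":-0.97,"y":0.095,"z":0,"rx":0,"ry":0,"rz":0},{"x":-0.97,"y":0.095,"z":0,"rx":0,"ry":0,"rz":0},{"x":-0.97,"y":0.095,"z":0.2,"rx":0,"ry":0,"rz":0},{"x":-0.97,"y":0.095,"z":0.2,"rx":0,"ry":0,"rz":0},{"x":-0.97,"y":0.095,"z":0.2,"rx":0,"ry":0,"rz":0},{"x":-0.97,"y":0.095,"z":0.2,"rx":0,"ry":0,"rz":0},{"x":-0.97,"y":0.095,"z":0.2,"rx":0,"ry":0,"rz":0},{"x":-0.97,"y":0.095,"z":0.25,"rx":0,"ry":0,"rz":0},{"x":-0.97,"y":0.095,"z":0.25,"rx":0,"ry":0,"rz":0},{"x":-0.97,"y":0.095,"z":0.25,"rx":0,"ry":0,"rz":0},{"x":-0.97,"y":0.095,"z":0.25,"rx":0,"ry":0,"rz":0},{"x":-0.97,"y":0.095,"z":0.3,"rx":0,"ry":0,"rz":0},{"x":-0.97,"y":0.095,"z":0.3,"rx":0,"ry":0,"rz":0},{"x":-0.97,"y":0.095,"z":0.3,"rx":0,"ry":0,"rz":0},{"x":-0.97,"y":0.095,"z":0.3,"rx":0,"ry":0,"rz":0},{"x":-0.97,"y":0.095,"z":0.3,"rx":0,"ry":0,"rz":0},{"x":-0.97,"y":0.095,"z":0.3,"rx":0,"ry":0,"rz":0},{"x":0,"y":0,"z":0,"rx":0,"ry":0,"rz":0}]}}

```text
clock: 7.45
tool_pos: [0.5464, 0.2073, 0.1305]
orientation: [180.0, -0.0, -98.0]
force: [-0.9, -0.2, -0.4]
opening: 0.0438
gripper_force: 0.0
```

```bash
python3 -c "
from h import *
shot('w3')"
```

```text
7.45 [0.54640476 0.20728954 0.13051743] [ 1.79951126e+02 -4.72526081e-02 -9.79565235e+01] 0.04382119219078843 [-0.90588947 -0.20913344 -0.39105054]
```

View pics/w3.png

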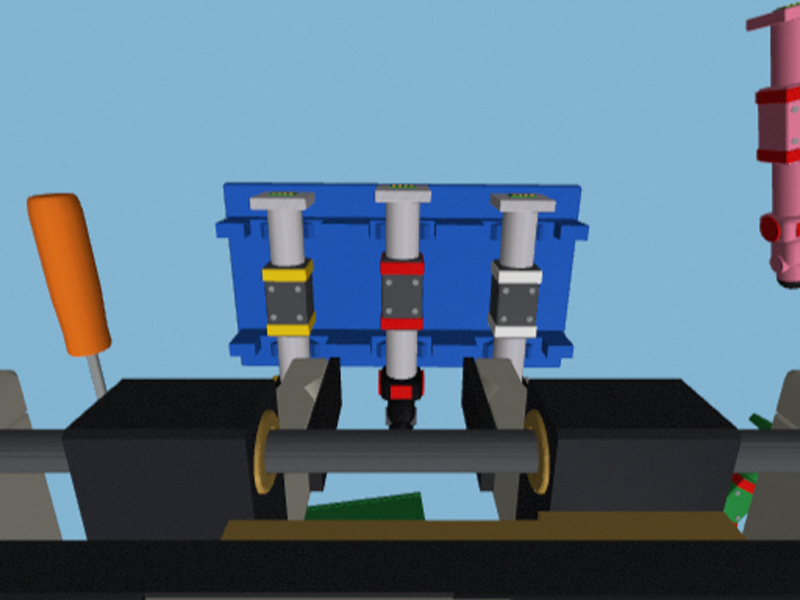

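The red module is in the centre slot: housing top about x 381–424 and rows 272–328, collar edge at (403,186), neck centres at (403,230) and (402,355).

```bash
python3 - <<'E'
from h import *
def an(a,b): d=b-a;return np.degrees(np.arctan2(d[1],d[0]))
Q=W("w3")
y=np.radians(an(Q(402,355,.037),Q(403,230,.037)));print(np.degrees(y),an(Q(402,320,.043),Q(403,270,.043)))
y=np.radians(-98);d=np.array([np.cos(y),np.sin(y),0])
a=Q(403,262,.043);b=Q(402,319,.043);b2=Q(402,328,.043)
print("band ends",a,b,b2,np.linalg.norm(a-b),np.linalg.norm(a-b2))
c0=Q(403.5,186,.046);c1=Q(403.5,193,.046); print("from collar",c0-.056*d,c1-.056*d,c1-.05*d)
print("necks",Q(403,230,.037),Q(402,355,.037))
o=ctrl.get_obs();T=R.from_euler('xyz',o['orientation'],degrees=True).as_matrix()
for p in (a,b,c0): print(T.T@(p-o['tool_pos'])*1e3)
E
```

```text
-98.28643371380258 -98.93874632275522
band ends [0.54218289 0.18410652 0.043     ] [0.54702309 0.21534354 0.043     ] [0.54773723 0.22051094 0.043     ] 0.031609787561112046 0.03682570008136387
from collar [0.54444441 0.20102786 0.046     ] [0.54490157 0.20435923 0.046     ] [0.54406653 0.19841763 0.046     ]
necks [0.54002822 0.16865014 0.037     ] [0.55030419 0.23920629 0.037     ]
[22.67392886  0.9798754  87.90755489]
[-8.93250178  0.51994115 87.88163155]
[61.60488342  1.11503842 84.93916676]
```

Call:
{"name": "play_rows", "arguments": {"motion": [{"x":0.16,"y":0.03,"z":0.5,"rx":0,"ry":0,"rz":0},{"x":0,"y":0,"z":0.7,"rx":0,"ry":0,"rz":0},{"x":0,"y":0,"z":0.7,"rx":0,"ry":0,"rz":0},{"x":0,"y":0,"z":0.7,"rx":0,"ry":0,"rz":0},{"x":0,"y":0,"z":0.7,"rx":0,"ry":0,"rz":0},{"x":0,"y":0,"z":0.7,"rx":0,"ry":0,"rz":0},{"x":0,"y":0,"z":0.4,"rx":0,"ry":0,"rz":0},{"x":0,"y":0,"z":0.3,"rx":0,"ry":0,"rz":0},{"x":0,"y":0,"z":0,"rx":0,"ry":0,"rz":0}]}}

```text
clock: 8.62
tool_pos: [0.5452, 0.2013, 0.0137]
orientation: [180.0, -0.0, -98.1]
force: [-0.2, 0.3, -0.4]
opening: 0.0437
gripper_force: 0.0
```

Call:
{"name": "play_rows", "arguments": {"motion": [{"x":0,"y":0,"z":0,"rx":0,"ry":0,"rz":0},{"x":0,"y":0,"z":0,"rx":0,"ry":0,"rz":0},{"x":0,"y":0,"z":0,"rx":0,"ry":0,"rz":0},{"x":0,"y":0,"z":0,"rx":0,"ry":0,"rz":0},{"x":0,"y":0,"z":0,"rx":0,"ry":0,"rz":0},{"x":0,"y":0,"z":0,"rx":0,"ry":0,"rz":0}], "fingers": -1}}

```text
clock: 9.38
tool_pos: [0.5455, 0.2019, 0.0144]
orientation: [-180.0, 0.0, -98.0]
force: [-1.6, 0.9, 4.9]
opening: 0.022
gripper_force: 30.0
```

Call:
{"name": "play_rows", "arguments": {"motion": [{"x":0,"y":0,"z":-0.2,"rx":0,"ry":0,"rz":0},{"x":0,"y":0,"z":-0.4,"rx":0,"ry":0,"rz":0},{"x":0,"y":0,"z":-0.6,"rx":0,"ry":0,"rz":0},{"x":0,"y":0,"z":-0.7,"rx":0,"ry":0,"rz":0},{"x":0,"y":0,"z":-0.7,"rx":0,"ry":0,"rz":0},{"x":0,"y":0,"z":-0.7,"rx":0,"ry":0,"rz":0},{"x":0,"y":0,"z":-0.7,"rx":0,"ry":0,"rz":0},{"x":0,"y":0,"z":0,"rx":0,"ry":0,"rz":-0.53},{"x":0,"y":0,"z":0,"rx":0,"ry":0,"rz":-0.54}]}}

```text
clock: 10.5
tool_pos: [0.545, 0.2016, 0.1141]
orientation: [180.0, 0.0, -93.6]
force: [0.6, -0.3, -1.2]
opening: 0.022
gripper_force: 30.0
```

Call:
{"name": "play_rows", "arguments": {"motion": [{"x":0.4,"y":-0.06,"z":0,"rx":0,"ry":0,"rz":0},{"x":0.8,"y":-0.06,"z":0,"rx":0,"ry":0,"rz":0},{"x":0.9,"y":-0.06,"z":0,"rx":0,"ry":0,"rz":0},{"x":0.9,"y":-0.06,"z":0,"rx":0,"ry":0,"rz":0},{"x":0.9,"y":-0.06,"z":0,"rx":0,"ry":0,"rz":0},{"x":0.9,"y":-0.06,"z":0,"rx":0,"ry":0,"rz":0},{"x":0.9,"y":-0.06,"z":0,"rx":0,"ry":0,"rz":0},{"x":0.9,"y":-0.06,"z":0,"rx":0,"ry":0,"rz":0},{"x":0.9,"y":-0.06,"z":0,"rx":0,"ry":0,"rz":0},{"x":0.9,"y":-0.06,"z":0,"rx":0,"ry":0,"rz":0},{"x":0.9,"y":-0.06,"z":0,"rx":0,"ry":0,"rz":0},{"x":0.9,"y":-0.06,"z":0,"rx":0,"ry":0,"rz":0},{"x":0.9,"y":-0.06,"z":0,"rx":0,"ry":0,"rz":0},{"x":0.9,"y":-0.06,"z":0,"rx":0,"ry":0,"rz":0},{"x":0.7,"y":-0.06,"z":0,"rx":0,"ry":0,"rz":0},{"x":0,"y":0,"z":0,"rx":0,"ry":0,"rz":0},{"x":0,"y":0,"z":0,"rx":0,"ry":0,"rz":0}]}}

```text
clock: 12.62
tool_pos: [0.5468, -0.1168, 0.1141]
orientation: [-180.0, 0.0, -93.8]
force: [0.9, -0.6, -1.7]
opening: 0.0216
gripper_force: 30.0
```

```bash
python3 -c "
from h import *
shot('w4')"
```

```text
12.625 [ 0.54680892 -0.11680523  0.11406383] [-1.79994066e+02  5.72795878e-03 -9.38009264e+01] 0.02155736773641303 [ 0.93873193 -0.62834668 -1.68304586]
```

View pics/w4.png

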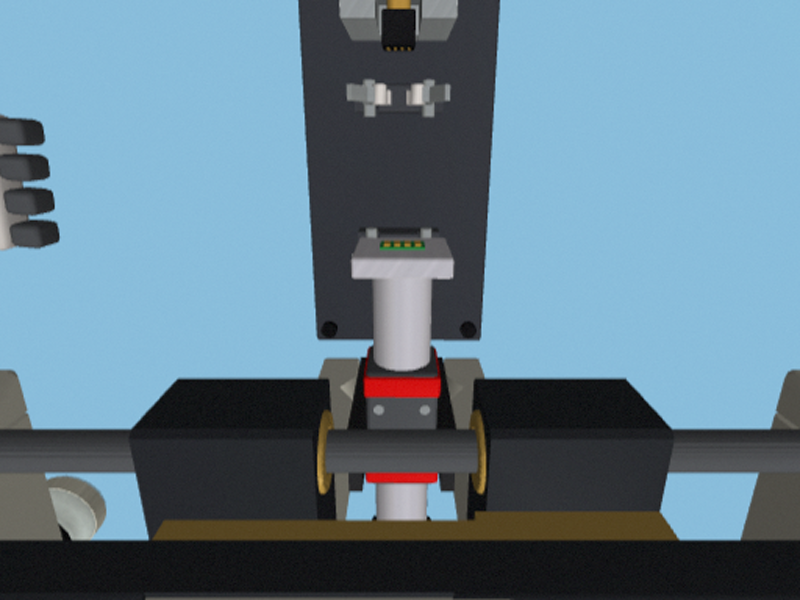

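The held module's collar top edge is at x 352–453, row 260. The root clip is centred at (399,95), the contact block at (399.5,45), the cheeks at x 340–458, and the plate edges at x 318 and 481 (row 338).

```bash
python3 - <<'E'
from h import *
Q=W("w4");p=np.array([0.54680892,-0.11680523,0.11406383])
T=R.from_euler('xyz',[180,0,-93.8],degrees=True).as_matrix()
f=lambda n,x,y,z:print(n,(T.T@(Q(x,y,z)-p)*1e3).round(1))
f("collar top edge (x56)",402.5,260,.147)
f("collar back edge (x50)",402.5,278,.147)
f("band root (20)",402.5,377,.144); f("band root (15?)",402.5,397,.144)
f("clip root (35)",399,95,.055)
f("cheek L",344,38,.058);f("cheek R",455,38,.058)
f("block tip(54), top z47",399.5,39,.047)
f("plate end L (-96)",318,339,.01);f("plate end R",481,339,.01)
f("plate L far",300,20,.01);f("plate R far",498.5,20,.01)
E
```

```text
collar top edge (x56) [ 54.9   0.4 -32.9]
collar back edge (x50) [ 49.9   0.4 -32.9]
band root (20) [ 19.    0.4 -29.9]
band root (15?) [ 12.4   0.5 -29.9]
clip root (35) [101.7  -0.9  59.1]
cheek L [122.3 -22.5  56.1]
cheek R [122.3  21.2  56.1]
block tip(54), top z47 [123.8  -0.7  67.1]
plate end L (-96) [-27.1 -48.3 104.1]
plate end R [-27.   46.7 104.1]
plate L far [138.1 -48.3 104.1]
plate R far [138.2  46.4 104.1]
```

Call:
{"name": "play_rows", "arguments": {"motion": [{"x":0.4,"y":-0.01,"z":0,"rx":0,"ry":0,"rz":0},{"x":0.6,"y":-0.02,"z":0,"rx":0,"ry":0,"rz":0},{"x":0.6,"y":-0.02,"z":0,"rx":0,"ry":0,"rz":0},{"x":0.5,"y":0,"z":0,"rx":0,"ry":0,"rz":0},{"x":0.33,"y":0,"z":0.2,"rx":0,"ry":0,"rz":0},{"x":0,"y":0,"z":0.6,"rx":0,"ry":0,"rz":0},{"x":0,"y":0,"z":0.6,"rx":0,"ry":0,"rz":0},{"x":0,"y":0,"z":0.6,"rx":0,"ry":0,"rz":0},{"x":0,"y":0,"z":0.4,"rx":0,"ry":0,"rz":0},{"x":0,"y":0,"z":0,"rx":0,"ry":0,"rz":0},{"x":0,"y":0,"z":0,"rx":0,"ry":0,"rz":0}]}}

```text
clock: 14.05
tool_pos: [0.5445, -0.1773, 0.0544]
orientation: [-180.0, -0.0, -93.8]
force: [0.6, 0.3, -0.8]
opening: 0.0217
gripper_force: 30.0
```

```bash
python3 -c "
from h import *
shot('w5')
a=cams.snapshot('side');cv2.imwrite('pics/s5.png',a)
b=cv2.imread('pics/w5.png')
s=cv2.resize(a[140:200,250:350],None,fx=5,fy=5,interpolation=cv2.INTER_CUBIC)
cv2.imwrite('pics/c5.png',np.vstack([b[150:450,150:650],s]))"
```

```text
14.05 [ 0.54449687 -0.17727419  0.05436809] [-1.79970251e+02 -6.06576992e-03 -9.37515133e+01] 0.021651819687218292 [ 0.55418267  0.2559574  -0.80135685]
```

View pics/c5.png

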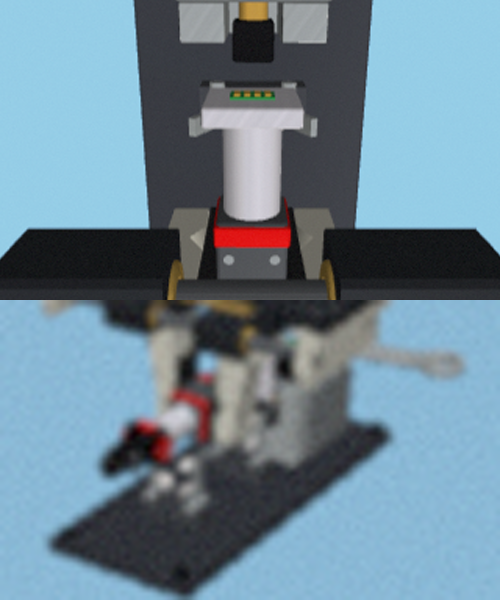

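Above the clips the collar (crop x 252) lines up with the contact block (crop x 252). Next I'll check the gap between the collar and the block.

```bash
python3 - <<'E'
from h import *
Q=W("w5");p=np.array([0.54449687,-0.17727419,0.05436809])
T=R.from_euler('xyz',[180,0,-93.75],degrees=True).as_matrix()
f=lambda n,x,y,z:print(n,(T.T@(Q(x,y,z)-p)*1e3).round(1))
f("collar face top",402.5,150+108,.087);f("collar face bottom",402.5,150+87,.059)
f("block top edge",402.5,170,.047);f("block bottom edge",402.5,212,.033)
f("cheek top",352,152,.058);f("cheek bottom of front",352,192,.01);f("cheek bottom R",455,192,.03)
f("clip front",350,286,.06);f("clip front",460,286,.06)
E
```

```text
collar face top [ 55.3   0.3 -32.6]
collar face bottom [55.3  0.4 -4.6]
block top edge [75.2  0.4  7.4]
block bottom edge [59.3  0.5 21.4]
cheek top [ 81.2 -15.   -3.6]
cheek bottom of front [ 63.9 -20.1  44.4]
cheek bottom R [66.2 19.8 24.4]
clip front [ 39.3 -16.7  -5.6]
clip front [39.3 19.2 -5.6]
```

Call:
{"name": "play_rows", "arguments": {"motion": [{"x":0,"y":0,"z":0.08,"rx":0,"ry":0,"rz":0},{"x":0,"y":0,"z":0.08,"rx":0,"ry":0,"rz":0},{"x":0,"y":0,"z":0.08,"rx":0,"ry":0,"rz":0},{"x":0,"y":0,"z":0.08,"rx":0,"ry":0,"rz":0},{"x":0,"y":0,"z":0.08,"rx":0,"ry":0,"rz":0},{"x":0,"y":0,"z":0.08,"rx":0,"ry":0,"rz":0},{"x":0,"y":0,"z":0.08,"rx":0,"ry":0,"rz":0},{"x":0,"y":0,"z":0.08,"rx":0,"ry":0,"rz":0},{"x":0,"y":0,"z":0.08,"rx":0,"ry":0,"rz":0}]}}

```text
clock: 15.28
tool_pos: [0.5453, -0.1778, 0.038]
orientation: [-179.9, -0.1, -93.7]
force: [-2.6, 0.5, 16.8]
opening: 0.022
gripper_force: 30.0
```

Call:
{"name": "play_rows", "arguments": {"motion": [{"x":0,"y":0,"z":0.08,"rx":0,"ry":0,"rz":0},{"x":0,"y":0,"z":0.08,"rx":0,"ry":0,"rz":0},{"x":0,"y":0,"z":0.08,"rx":0,"ry":0,"rz":0}]}}

```text
clock: 15.65
tool_pos: [0.5448, -0.1775, 0.0308]
orientation: [-179.9, -0.0, -93.8]
force: [-1.2, -0.1, 1.3]
opening: 0.0219
gripper_force: 30.0
```

Call:
{"name": "play_rows", "arguments": {"motion": [{"x":0,"y":0,"z":0.08,"rx":0,"ry":0,"rz":0},{"x":0,"y":0,"z":0.08,"rx":0,"ry":0,"rz":0},{"x":0,"y":0,"z":0.08,"rx":0,"ry":0,"rz":0},{"x":0,"y":0,"z":0,"rx":0,"ry":0,"rz":0}]}}

```text
clock: 16.15
tool_pos: [0.5436, -0.1772, 0.0231]
orientation: [179.9, 0.0, -93.8]
force: [2.0, -0.7, -9.3]
opening: 0.0219
gripper_force: 30.0
```

Call:
{"name": "play_rows", "arguments": {"motion": [{"x":0,"y":0,"z":0.05,"rx":0,"ry":0,"rz":0},{"x":0,"y":0,"z":0.04,"rx":0,"ry":0,"rz":0},{"x":0,"y":0,"z":0,"rx":0,"ry":0,"rz":0},{"x":0,"y":0,"z":0,"rx":0,"ry":0,"rz":0}]}}

```text
clock: 16.65
tool_pos: [0.5443, -0.1774, 0.0223]
orientation: [-180.0, -0.0, -93.8]
force: [-1.8, 1.1, 4.6]
opening: 0.022
gripper_force: 30.0
```

Call:
{"name": "play_rows", "arguments": {"motion": [{"x":0.04,"y":0,"z":0,"rx":0,"ry":0,"rz":0},{"x":0.04,"y":0,"z":0,"rx":0,"ry":0,"rz":0},{"x":0.04,"y":0,"z":0,"rx":0,"ry":0,"rz":0},{"x":0.04,"y":0,"z":0,"rx":0,"ry":0,"rz":0},{"x":0.04,"y":0,"z":0,"rx":0,"ry":0,"rz":0},{"x":0.04,"y":0,"z":0,"rx":0,"ry":0,"rz":0},{"x":0.04,"y":0,"z":0,"rx":0,"ry":0,"rz":0},{"x":0,"y":0,"z":0,"rx":0,"ry":0,"rz":0}]}}

```text
clock: 17.65
tool_pos: [0.5438, -0.1835, 0.0223]
orientation: [-180.0, 0.0, -93.8]
force: [-2.6, 8.7, 6.2]
opening: 0.0218
gripper_force: 30.0
```

Call:
{"name": "play_rows", "arguments": {"motion": [{"x":0.04,"y":0,"z":0,"rx":0,"ry":0,"rz":0},{"x":0.04,"y":0,"z":0,"rx":0,"ry":0,"rz":0},{"x":0.04,"y":0,"z":0,"rx":0,"ry":0,"rz":0},{"x":0,"y":0,"z":0,"rx":0,"ry":0,"rz":0}]}}

```text
clock: 18.15
tool_pos: [0.5437, -0.186, 0.0223]
orientation: [-180.0, 0.1, -93.8]
force: [-2.7, 11.2, 7.8]
opening: 0.022
gripper_force: 30.0
```

Call:
{"name": "play_rows", "arguments": {"motion": [{"x":0.04,"y":0,"z":0,"rx":0,"ry":0,"rz":0},{"x":0.04,"y":0,"z":0,"rx":0,"ry":0,"rz":0},{"x":0,"y":0,"z":0,"rx":0,"ry":0,"rz":0}]}}

```text
clock: 18.52
tool_pos: [0.5436, -0.1879, 0.0223]
orientation: [-180.0, 0.1, -93.8]
force: [-1.9, 11.3, 7.9]
opening: 0.0217
gripper_force: 30.0
```

Call:
{"name": "play_rows", "arguments": {"motion": [{"x":0.04,"y":0,"z":0,"rx":0,"ry":0,"rz":0},{"x":0,"y":0,"z":0,"rx":0,"ry":0,"rz":0}]}}

```text
clock: 18.77
tool_pos: [0.5435, -0.1888, 0.0223]
orientation: [-180.0, 0.1, -93.8]
force: [-2.9, 11.7, 8.0]
opening: 0.0217
gripper_force: 30.0
```

Call:
{"name": "play_rows", "arguments": {"motion": [{"x":0.04,"y":0,"z":0,"rx":0,"ry":0,"rz":0},{"x":0,"y":0,"z":0,"rx":0,"ry":0,"rz":0}]}}

```text
clock: 19.02
tool_pos: [0.5434, -0.1897, 0.0223]
orientation: [-180.0, 0.1, -93.8]
force: [-2.9, 12.4, 7.9]
opening: 0.0218
gripper_force: 30.0
```

Call:
{"name": "play_rows", "arguments": {"motion": [{"x":0.04,"y":0,"z":0,"rx":0,"ry":0,"rz":0},{"x":0,"y":0,"z":0,"rx":0,"ry":0,"rz":0}]}}

```text
clock: 19.27
tool_pos: [0.5434, -0.1907, 0.0223]
orientation: [-180.0, 0.1, -93.8]
force: [-3.0, 12.9, 7.5]
opening: 0.0217
gripper_force: 30.0
```

Call:
{"name": "play_rows", "arguments": {"motion": [{"x":0.04,"y":0,"z":0,"rx":0,"ry":0,"rz":0},{"x":0,"y":0,"z":0,"rx":0,"ry":0,"rz":0}]}}

```text
clock: 19.52
tool_pos: [0.5433, -0.1915, 0.0222]
orientation: [-180.0, 0.1, -93.8]
force: [-2.8, 14.2, 8.3]
opening: 0.022
gripper_force: 30.0
```

```bash
python3 -c "
from h import *
shot('w6')
b=cv2.imread('pics/w6.png')
cv2.imwrite('pics/c6.png',cv2.resize(b[130:430,250:550],None,fx=2,fy=2,interpolation=cv2.INTER_CUBIC))"
```

```text
19.525 [ 0.54330158 -0.19148638  0.0222483 ] [-1.79963867e+02  1.03347966e-01 -9.37604194e+01] 0.02198633279396519 [-2.79582473 14.17732672  8.28665053]
```

View pics/c6.png

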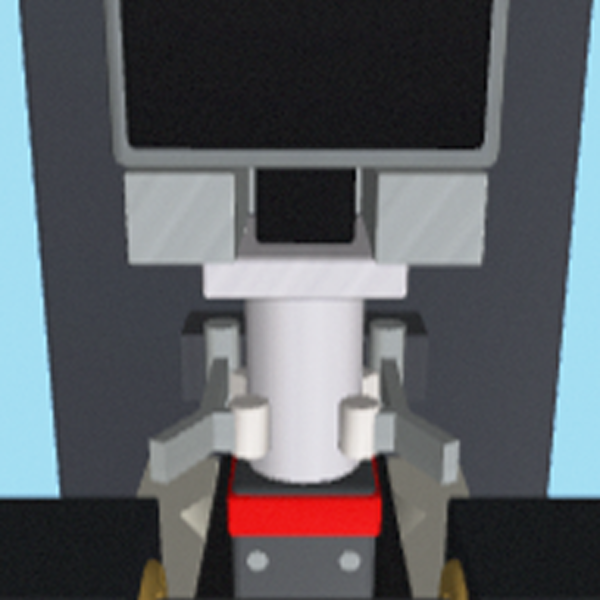

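The rollers are closed over the root neck and the collar (crop row ~260) is right at the cheeks' front edge (row ~263). I'll compute the remaining gap.

```bash
python3 - <<'E'
from h import *
Q=W("w6");p=np.array([0.5433,-0.1915,0.02225])
T=R.from_euler('xyz',[180,0,-93.76],degrees=True).as_matrix()
for n,x,y,z in (("cheek",300,263,.058),("cheekR",430,263,.058),("collar face",305,257,.054),("collar back",305,297,.054),("collar L",205,262,.054),("collar R",408,262,.054),("band",305,496,.051)):
    print(n,(T.T@(Q(x/2+250,y/2+130,z)-p)*1e3).round(1))
E
```

```text
cheek [ 55.2  -0.3 -35.8]
cheekR [ 55.3  16.4 -35.8]
collar face [ 55.    0.3 -31.7]
collar back [ 49.5   0.4 -31.7]
collar L [ 54.3 -12.9 -31.7]
collar R [ 54.4  14.  -31.7]
band [ 18.1   0.4 -28.7]
```

Call:
{"name": "play_rows", "arguments": {"motion": [{"x":0.03,"y":0,"z":0,"rx":0,"ry":0,"rz":0},{"x":0,"y":0,"z":0,"rx":0,"ry":0,"rz":0},{"x":0,"y":0,"z":0,"rx":0,"ry":0,"rz":0}]}}

```text
clock: 19.95
tool_pos: [0.5433, -0.1915, 0.0223]
orientation: [-180.0, 0.1, -93.8]
force: [-3.9, 19.1, 10.6]
opening: 0.022
gripper_force: 30.0
```

Call:
{"name": "play_rows", "arguments": {"motion": [{"x":0.02,"y":0,"z":0,"rx":0,"ry":0,"rz":0},{"x":0,"y":0,"z":0,"rx":0,"ry":0,"rz":0},{"x":0,"y":0,"z":0,"rx":0,"ry":0,"rz":0}]}}

```text
clock: 20.32
tool_pos: [0.5433, -0.1916, 0.0223]
orientation: [-180.0, 0.2, -93.8]
force: [-3.4, 23.0, 10.2]
opening: 0.0216
gripper_force: 30.0
```

Call:
{"name": "play_rows", "arguments": {"motion": [{"x":0,"y":0,"z":0,"rx":0,"ry":0,"rz":0},{"x":0,"y":0,"z":0,"rx":0,"ry":0,"rz":0},{"x":0,"y":0,"z":0,"rx":0,"ry":0,"rz":0},{"x":0,"y":0,"z":0,"rx":0,"ry":0,"rz":0}]}}

```text
clock: 20.82
tool_pos: [0.5433, -0.1916, 0.0222]
orientation: [-180.0, 0.2, -93.8]
force: [-2.8, 22.2, 10.3]
opening: 0.0219
gripper_force: 30.0
```

```bash
python3 -c "
from h import *
shot('w7')
b=cv2.imread('pics/w7.png');s=cams.snapshot('side')
cv2.imwrite('pics/c7.png',np.vstack([b[130:430,150:650],cv2.resize(s[140:200,250:350],None,fx=5,fy=5,interpolation=cv2.INTER_CUBIC)]))"
```

```text
20.825 [ 0.54329782 -0.19155058  0.02224207] [-1.79957275e+02  1.66943029e-01 -9.37555450e+01] 0.021872160268152013 [-2.80209444 22.23930239 10.30034494]
```

View pics/c7.png

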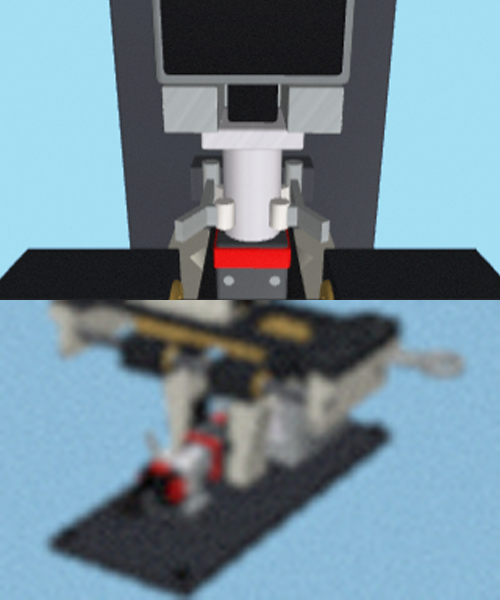

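The collar sits against both cheeks (crop row ~132) and the module lies level in both clips. The push is steady at about 22 N.

```bash
python3 -c "
from plant import workorder
print(workorder.close_job())"
```

```text
the job is handed in; nothing more can be done
None
```

The red-banded module is pressed into both clips with its collar hard against the stop cheeks, still held in the gripper at a steady push of about 22 N, and I handed the job in at about 21 s; no verdict came back.

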